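# Hang the shell box on its rail

### The job

Take the lidded wooden box out of the low pigeonhole, stand it upright on the open bench and let go of it. Then take it up again and, with its front tipped up, hook its steel lip over and under the stand's rail, and swing it down so that it hangs level with its back flat against the wooden stop board. Leave the mug, the tub and the black panel where they are.

Things in the scene. Friction and masses are not known exactly. Their poses are not given: they have to be found in the camera images.
- box_center (a point): Centre of the loose lidded box of pale wood, 70 mm deep (x), 110 wide (y), 60 high (z), about 0.2 kg; this point is 30 mm above its underside. Axes: +x to its back (the lip), -x to its front (the tongue), z up. It starts inside the pigeonhole, with only its last 8 to 18 mm and the lip out of the mouth; the roof covers the rest.
- box_lip (a point): Centre of the hook-shaped steel lip on the box's back, 51 mm behind (+x) and 19 mm above box_center; axes as the box. 56 mm wide (y), of 4 mm plate: a flange flush with the box's top runs 32 mm back, a leg goes down 22 mm overall, and a toe turns forward again 8 mm from the leg along its lower end. Gripped from above across its 56 mm width.
- box_hook (a point): Inside corner of the lip, where the flange's underside meets the leg's inner face, mid-width: 12 mm behind and 7 mm above box_lip; axes as the box. The pocket in front of it is 28 mm deep to the box's back wall and 14 mm high from flange to toe; the mouth below, between back wall and toe, is 20 mm.
- box_tongue (a point): Centre of the wooden tongue on the box's front: 30 mm wide (y), 24 high (z), standing 23 mm out of the front wall; 47 mm in front of (-x) and 12 mm above box_center; axes as the box. Gripped from above across its 30 mm width.
- stand_rail (a point): Middle of the steel rail's top face, 150 mm above the bench, on the fixed stand. The rail is a level flat strip, 10 mm deep (x), 6 thick (z), 224 long (y), free all round between two 14 mm posts 105 mm either side. -x is the stand's front, roughly towards the robot. When the box is home, box_lip is 7 mm in front of and 7 mm below this point and the axes of box and stand are parallel.
- stand_stop (a point): Middle of the front face of the stand's wooden stop board, 12 mm high, 224 long; 23 mm in front of and 48 mm below stand_rail; axes as the stand. The toe gets under the rail only by a last move forward (-x); with the box level this board leaves no room for it. So the box goes on with its front tipped up 0.35 to 0.5 rad, is drawn forward, then swung down until its back rests here.
- stand: The stand itself, bolted down: origin on the bench straight below stand_rail, axes the same. Its dark steel foot plate is 12 mm high and reaches 70 mm in front of the origin, 60 mm behind it and 125 mm to either side.
- cubby: Low fixed plywood pigeonhole that the box starts in: 110 mm deep (x), 156 mm wide (y), 87 mm high, mouth to its +x; floor 10 mm thick, clear opening 136 mm wide and 69 mm high. Origin at the centre of its underside. It stands on the left or the right of the bench.
- tub: Clear plastic tub, 110 mm across, 70 mm high; origin at the centre of its underside. Bystander.
- mug: White mug, 76 mm across, 85 mm high; origin at the centre of its underside. Bystander.
- panel: Black panel 150 x 110 x 8 mm with bits of shell on it, lying flat; origin at the centre of its underside. Bystander.
Things that resemble listed ones, but are neither listed nor needed, are in the scene too. What is shaped like the part that bears box_center but blue is not meant.

How it is judged (in metres and radians):
On the way, in this order (a step that is already met when the one before it is completed fails the run):
1. the box stands upright on the bench, clear out of the pigeonhole, and is let go (horizontal distance between box_center and cubby above 0.1 m and height (world z) of box_center below 0.034 m and angle between box_center's own z axis and vertical below 0.05 rad and contact force between box and the fingers below 0.1 N and linear speed of box below 0.01 m/s), for 0.2 s.
2. the lip is over the rail while the box's front is still tipped up (angle between box_center's own z axis and vertical above 0.1 rad and x of box_lip in the frame of stand_rail between -0.016 and 0.012 m and z of box_lip in the frame of stand_rail between -0.018 and 0.004 m), for 0.1 s.
At the end, for the whole second after the job is handed in: The box hangs at rest on the rail: box_lip within 5 mm (front to back) and 4 mm (height) of its home, 7 mm in front of and 7 mm below stand_rail, anywhere along the rail; the box level within 0.07 rad and square to the stand within 0.10 rad (x of box_lip in the frame of stand_rail between -0.012 and -0.002 m and z of box_lip in the frame of stand_rail between -0.011 and -0.003 m and angle between box_center's own z axis and vertical below 0.07 rad and angle between the x axis of box_center and the x axis of stand_rail, either way round below 0.1 rad and linear speed of box below 0.01 m/s and angular speed of box below 0.1 rad/s); the robot touches nothing.
It fails at once if mug, tub or panel moved by more than 20 mm (distance of any of mug, tub, panel from where it was at the start of the episode above 0.02 m).
It also fails if it takes over 67 s, if anything falls off the work surface, if the arm or the gripper's body presses on something with over 40 N, if the wrist force passes 120 N, or if a joint passes its speed limit or range.

### The arm

A 6-joint arm with a two-finger parallel gripper is mounted at the origin on the work surface. World frame = base frame: x ahead of the robot, y to its left, z up, the work surface at z = 0. Lengths are in m, angles in degrees, forces in N, time in s.
With the tool pointing down it reaches from about 0.325 to 0.85 m from the base axis. Payload 15.5 kg.
Tool frame: the origin (TCP) lies at the very end of the fingers, on their centre line; the grasp point (between the pads) lies arm.grip_depth behind it (arm.grip_depth is the distance from the TCP to the grasp point, in m); z points along the fingers, y is the direction in which the jaws open and shut (so a half turn about z gives the same grasp; the last joint's range is limited). The gripper opens to 91 mm and grips with 3 to 60 N. Pads are 32 mm wide; open, the fingers measure 118 mm over their backs; the gripper's body (76 mm by 178 mm) begins 60 mm behind the grasp point.
Start: joints at [59.387, 28.281, 77.091, -0, 74.628, -5.472], TCP at [0.266, 0.566, 0.214] pointing down, gripper open.
Joint ranges: [-166.48, 166.48], [-47.26, 123.95], [12.59, 153.08], [-70.14, 250.14], [6.76, 159.57], [-176.63, 176.63]. Speed limits (degrees/s): [108.29, 108.29, 147.25, 172.46, 172.46, 172.46].

### API

Orientations are given as a 3x3 rotation matrix whose columns are the frame's x, y, z axes.
In Python, from rig import arm gives the robot as it stands. Calls block until the motion is done:
- arm.move_to(position, orientation): joint-space move of the TCP to a pose.
- arm.move_l(position, orientation=None, feed=0.15): straight line of the TCP; orientation=None keeps the orientation; feed is the mean speed in m/s.
- arm.move_joints(angles): joint-space move.
- arm.grip(opening): finger opening in m; the grip force is fixed at half the most; returns when the fingers have stopped.
- arm.sleep(seconds).
- arm.solve_ik(position, orientation): joint angles nearest the present ones, or None.
- arm.snapshot(name): name is "scene" or "top"; returns the picture (400x640x3 uint8, red, green, blue); there is no depth.
- arm.get_calibration(name): a dict with "intrinsics" (3x3 intrinsics, pixels), "k1" (the pictures are not rectified: a ray, as slopes to the right and down, at radius r is drawn at 1 + k1 r^2 times it, then the intrinsics apply), "cam_to_world" (4x4, takes a point from camera to world coordinates). Camera axes: x right, y down, z forward; pixel columns grow to the right and rows downward; lengths in m; the calibration is good to about 2 mm. A picture is of the moment at which its call begins. get_calibration takes no time and is no camera call.
A pose or a line that the arm cannot do raises arm.Unreachable and nothing moves.
- arm.sign_off(): hands the job in, once; it reports no verdict.
Readings, each from a call of its own:
- arm.current_t(): time.
- arm.current_joint_positions(): joint angles.
- arm.current_dq(): joint speeds.
- arm.current_tau(): joint torques, N m.
- arm.current_ee_pos(): TCP position.
- arm.current_tool_rot(): TCP orientation.
- arm.current_force(): force on the tool from outside, world axes, zero at the start.
- arm.current_torque(): the same for the moment, N m.
- arm.current_width(): finger opening in m.
Only numpy, scipy, OpenCV 4.12 (cv2) and the standard library are available. Lean on these libraries where they do the work, as an engineer would, in place of code of your own. Each camera call takes 0.05 s, during which the arm holds its last target.

## Working session

There is one attempt and no reset: what is moved stays moved. The work goes in short steps, each a Python script; the robot and the scene stay as the last script left them, time stands still between calls to the robot, and variables do not carry over. Pictures are saved under pics/ and viewed, and the job is handed in when it is done.

```bash
ls; mkdir -p pics; python3 - <<'E'
from rig import arm
import cv2,numpy as np
np.set_printoptions(precision=4,suppress=True)
for n in("scene","top"):
    im=arm.snapshot(n); cv2.imwrite(f"pics/{n}0.png",im[:,:,::-1])
    c=arm.get_calibration(n); print(n,c)
print(arm.grip_depth,arm.current_t(),arm.current_width(),arm.current_tool_rot())
E
```

```text
pics
scene {'intrinsics': array([[518.1327,   0.    , 323.401 ],
       [  0.    , 518.1327, 196.8277],
       [  0.    ,   0.    ,   1.    ]]), 'k1': -0.1308937009852231, 'cam_to_world': array([[ 0.8767,  0.2959, -0.3793,  0.9968],
       [ 0.4807, -0.5711,  0.6654, -0.8193],
       [-0.0197, -0.7657, -0.6429,  0.9415],
       [ 0.    ,  0.    ,  0.    ,  1.    ]])}
top {'intrinsics': array([[385.9399,   0.    , 320.4107],
       [  0.    , 385.9399, 198.1941],
       [  0.    ,   0.    ,   1.    ]]), 'k1': 0.010632460398439434, 'cam_to_world': array([[ 0.0003, -0.9941,  0.1084,  0.4088],
       [-0.9999,  0.0008,  0.0102, -0.0035],
       [-0.0102, -0.1084, -0.9941,  1.1291],
       [ 0.    ,  0.    ,  0.    ,  1.    ]])}
0.0188 0.1 0.09127364066503504 [[-0.9053  0.4248 -0.0005]
 [ 0.4248  0.9053 -0.0009]
 [ 0.0001 -0.0011 -1.    ]]
```

View pics/scene0.png

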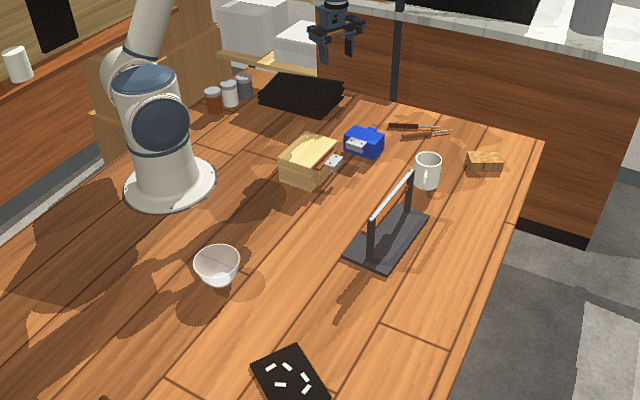

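View pics/top0.png

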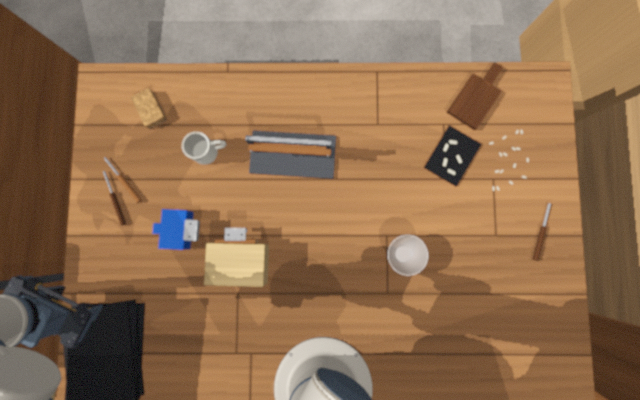

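The scene picture shows the pigeonhole at (308,160) with a steel lip at (333,162), a blue box at (364,142), the stand at (390,225), the mug at (427,170), the tub at (217,265) and the panel at (290,375). In the top view the pigeonhole is at (236,263), its lip at (236,233) and the stand at (292,153).

There are two candidates for the box: the pale wood one in the pigeonhole, top (236,233), and the blue one, top (178,230). The pale wood one in the pigeonhole fits the description, and blue is excluded. I'll confirm that with an enlarged crop.

```bash
python3 - <<'E'
import cv2,numpy as np
t=cv2.imread("pics/top0.png");s=cv2.imread("pics/scene0.png")
a=cv2.resize(t[110:300,150:350],None,fx=4,fy=3,interpolation=cv2.INTER_CUBIC)
a=cv2.resize(t[115:295,150:350],(800,600)[:2] if 0 else (667,600),interpolation=cv2.INTER_CUBIC)
cv2.imwrite("pics/top_c.png",a)
b=cv2.resize(s[120:280,265:450],(694,600),interpolation=cv2.INTER_CUBIC)
cv2.imwrite("pics/scene_c.png",b)
E
```

```text
(no output)
```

View pics/top_c.png

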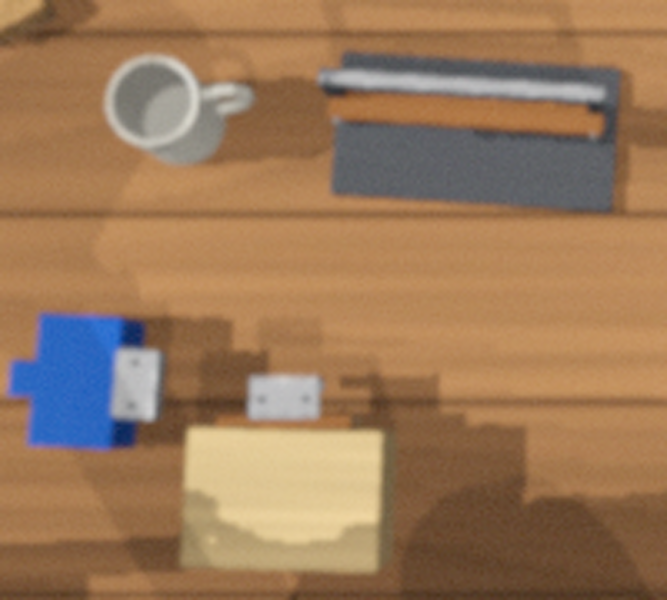

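View pics/scene_c.png

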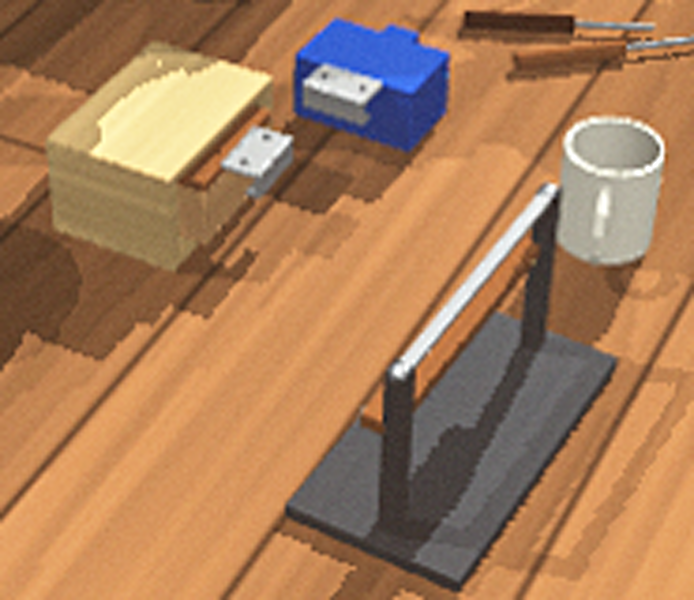

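Confirmed: the box in the pigeonhole has the steel lip at top crop (284,398) and a wooden lid edge, and the other one is plain blue. Next I'll measure the lip, rail, foot plate and roof.

```bash
cat > h.py <<'E'
import numpy as np,cv2
from rig import arm
np.set_printoptions(precision=4,suppress=True)
def cal(n):
    c=arm.get_calibration(n);return c["intrinsics"],c["k1"],c["cam_to_world"]
def rays(n,px):
    K,k1,T=cal(n); px=np.asarray(px,float).reshape(-1,1,2)
    d=np.array([k1,0,0,0,0.])
    u=cv2.undistortPoints(px,K,d,None,None,None).reshape(-1,2) if False else cv2.undistortPoints(px,K,d).reshape(-1,2)
    D=np.c_[u,np.ones(len(u))]@T[:3,:3].T
    return T[:3,3],D
def onz(n,px,z):
    o,D=rays(n,px); return o+D*((z-o[2])/D[:,2:3])
def tri(pt,ps):
    o1,d1=rays("top",[pt]);o2,d2=rays("scene",[ps]);d1,d2=d1[0],d2[0]
    s=np.linalg.lstsq(np.c_[d1,-d2],o2-o1,rcond=None)[0]
    a,b=o1+s[0]*d1,o2+s[1]*d2
    return (a+b)/2,np.linalg.norm(a-b)
def proj(n,P):
    K,k1,T=cal(n);R=T[:3,:3].T
    return cv2.projectPoints(np.asarray(P,float).reshape(-1,3),cv2.Rodrigues(R)[0],-R@T[:3,3],K,np.array([k1,0,0,0,0.]))[0].reshape(-1,2)
def rect(mask,off=(0,0)):
    c,_=cv2.findContours(mask.astype(np.uint8),cv2.RETR_EXTERNAL,cv2.CHAIN_APPROX_NONE)
    c=max(c,key=cv2.contourArea); r=cv2.minAreaRect(c)
    return c.reshape(-1,2)+np.array(off),cv2.boxPoints(r)+np.array(off),r
def Rz(a): c,s=np.cos(a),np.sin(a);return np.array([[c,-s,0],[s,c,0],[0,0,1.]])
def Ry(a): c,s=np.cos(a),np.sin(a);return np.array([[c,0,s],[0,1,0],[-s,0,c]])
E
python3 - <<'E'
from h import *
t=cv2.imread("pics/top0.png");s=cv2.imread("pics/scene0.png")
hv=cv2.cvtColor(t,cv2.COLOR_BGR2HSV)
def big(n,sub,hs,x0,y0,x1,y1,z,name):
    m=np.zeros(hs.shape[:2],np.uint8); m[y0:y1,x0:x1]=sub(hs[y0:y1,x0:x1])*1
    c,b,r=rect(m); mm=cv2.drawContours(np.zeros_like(m),[c],-1,1,-1);ys,xs=np.nonzero(mm)
    W=onz(n,np.c_[xs,ys],z);ctr=W.mean(0)
    r2=cv2.minAreaRect((W[:,:2]*1000).astype(np.float32))
    print(name,n,"px",(xs.mean(),ys.mean()),"n",len(xs),"ctr",ctr,"rect mm",r2)
hs=cv2.cvtColor(s,cv2.COLOR_BGR2HSV)
steel=lambda h:(h[...,1]<50)&(h[...,2]>130)
big("top",steel,hv,218,222,250,244,.070,"lip")
big("top",steel,hv,243,125,340,150,.150,"rail")
big("top",lambda h:(h[...,0]>18)&(h[...,0]<35)&(h[...,1]>60),hv,195,240,275,292,.087,"roof")
big("top",lambda h:(h[...,1]<70)&(h[...,2]<120),hv,240,120,345,190,.012,"foot")
big("scene",lambda h:(h[...,1]<50)&(h[...,2]>190),hs,320,150,346,170,.070,"lip")
big("scene",lambda h:(h[...,1]<50)&(h[...,2]>170),hs,365,165,415,225,.150,"rail")
E
```

```text
lip top px (np.float64(234.54513888888889), np.float64(233.84375)) n 288 ctr [0.4264 0.2424 0.07  ] rect mm ((427.3679504394531, 241.44488525390625), (60.5073356628418, 35.448486328125), 89.98786163330078)
rail top px (np.float64(288.3634311512415), np.float64(140.1625282167043)) n 443 ctr [0.6673 0.0899 0.15  ] rect mm ((666.8819580078125, 90.88353729248047), (223.93418884277344, 14.861226081848145), 86.14068603515625)
roof top px (np.float64(235.3655479175091), np.float64(264.06752931661947)) n 2473 ctr [0.3459 0.2343 0.087 ] rect mm ((344.9227600097656, 233.48321533203125), (166.54415893554688, 110.91162872314453), 88.8588638305664)
foot top px (np.float64(293.5596170583116), np.float64(158.77197563098346)) n 2298 ctr [0.6478 0.0872 0.012 ] rect mm ((662.1838989257812, 91.14061737060547), (248.98434448242188, 128.41488647460938), 86.06548309326172)
lip scene px (np.float64(333.2834645669291), np.float64(159.70866141732284)) n 127 ctr [0.4284 0.2405 0.07  ] rect mm ((427.74163818359375, 241.27603149414062), (33.012027740478516, 55.25912094116211), 0.12208543717861176)
rail scene px (np.float64(390.82758620689657), np.float64(194.72413793103448)) n 232 ctr [0.669  0.0827 0.15  ] rect mm ((670.2921752929688, 88.68318176269531), (221.76673889160156, 11.085960388183594), 86.20292663574219)
```

The measurements agree with the given sizes. The lip is centred at (0.4275, 0.241) with its top at z 0.070, from both views, and yaw is about 0. The rail is centred at (0.668, 0.090), 222–224 mm long, with yaw −3.9°; the foot plate gives the same origin. The roof is about 110 mm deep, so the box is about 11 mm out of the mouth, as described. Now I'll grip the lip.

```bash
cat >> h.py <<'E'
DOWN=np.array([[-1,0,0],[0,1,0],[0,0,-1.]])
S=np.array([.668,.090,.150]); YS=-0.0675
def st(msg=""): print(msg,"t",round(arm.current_t(),2),"p",arm.current_ee_pos(),"F",arm.current_force(),"w",round(arm.current_width(),4))
def snap(tag,boxes=None):
    for n in("top","scene"):
        im=arm.snapshot(n)[:,:,::-1];cv2.imwrite(f"pics/{n}_{tag}.png",im)
E
python3 - <<'E'
from h import *
arm.move_to([.4325,.2413,.15],DOWN); st()
arm.move_l([.4325,.2413,.040],feed=.15); st()
arm.grip(.045); st("grip")
arm.move_l([.4325,.2413,.044],feed=.05); st("lift")
E
```

```text
t 1.48 p [0.4327 0.242  0.1502] F [-0.1168 -0.9606  0.72  ] w 0.0913
 t 2.37 p [0.4328 0.2417 0.0405] F [0.0019 0.4438 0.0474] w 0.0913
grip t 3.0 p [0.4326 0.2413 0.0401] F [ 0.2963 -0.3153  2.7918] w 0.0558
lift t 3.25 p [0.4326 0.2414 0.0442] F [ 0.7035  0.1458 -1.7424] w 0.0556
```

```bash
python3 - <<'E'
from h import *
p=np.array([.4325,.2413,.044])
q=p+np.array([.120,-.0015,0.0]); arm.move_l(q,feed=.15); st("out")
B=np.array([.503,.095,0]);R=Rz(YS)@DOWN
g=B+Rz(YS)@[.056,0,0]
q2=np.array([g[0],g[1],.050]); arm.move_l(q2,R,feed=.15); st("over")
snap("over")
E
python3 - <<'E'
import cv2,numpy as np
a=cv2.imread("pics/top_over.png")[115:295,180:380];b=cv2.imread("pics/scene_over.png")[110:270,260:440]
cv2.imwrite("pics/over_c.png",np.hstack([cv2.resize(a,(400,360)),cv2.resize(b,(400,360))]))
E
```

```text
out t 4.2 p [0.5515 0.2397 0.0437] F [-0.5221  0.1385 -2.5788] w 0.0555
over t 5.34 p [0.5588 0.0919 0.05  ] F [-0.0626  0.3437 -1.6338] w 0.0555
```

View pics/over_c.png

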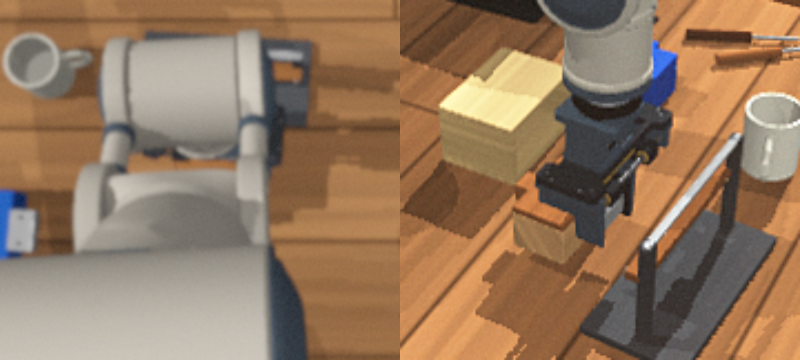

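The scene crop (right) shows the box out of the pigeonhole at about (545,225), held by the lip and level, between pigeonhole and stand. In the top view (left) the arm hides it. I'll lower it until it touches the bench, release it and back off.

```bash
python3 - <<'E'
from h import *
x,y,_=arm.current_ee_pos()
B=np.array([.503,.095,0]);g=B+Rz(YS)@[.056,0,0]
arm.move_l([g[0],g[1],.034],feed=.08); st()
z=.034
while z>.0285:
    z-=.001; arm.move_l([g[0],g[1],z],feed=.03); f=arm.current_force(); print(round(z,4),f,arm.current_torque())
    if f[2]>1.5: break
arm.grip(.091); arm.sleep(.1); st("open")
arm.move_l([g[0],g[1],.15],feed=.2)
arm.move_to([.42,-.10,.25],Rz(YS)@DOWN); arm.sleep(.1); st()
snap("placed")
E
python3 - <<'E'
import cv2,numpy as np
a=cv2.imread("pics/top_placed.png")[115:295,180:380];b=cv2.imread("pics/scene_placed.png")[130:290,260:440]
cv2.imwrite("pics/placed_c.png",np.hstack([cv2.resize(a,(400,360)),cv2.resize(b,(400,360))]))
E
```

```text
t 5.79 p [0.5584 0.0914 0.0334] F [ 0.2958 -0.8785 -1.5188] w 0.0551
0.033 [-0.319   0.3381 -2.3908] [ 0.033  -0.0956 -0.0377]
0.032 [ 0.2318  0.6098 -2.0917] [-0.0425 -0.1673 -0.0443]
0.031 [-0.7599  0.7193 -0.796 ] [ 0.0487 -0.1206 -0.0263]
0.03 [0.1167 0.2732 1.7712] [ 0.0169 -0.0583  0.0261]
open t 7.59 p [0.5589 0.0912 0.03  ] F [ 0.8548  0.695  -0.4504] w 0.0911
 t 9.45 p [ 0.4205 -0.0993  0.2493] F [-0.8232  0.0041  0.4314] w 0.0908
```

View pics/placed_c.png

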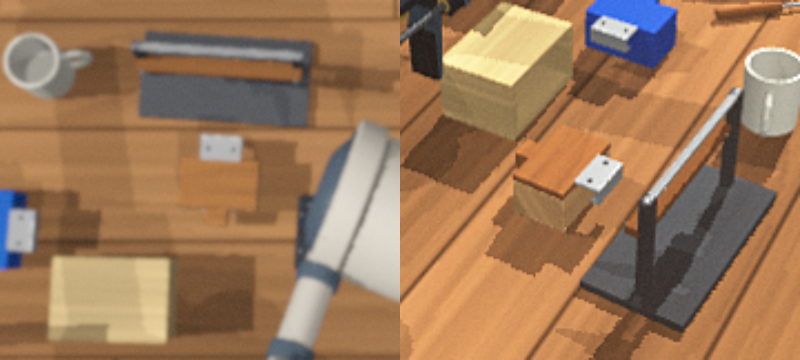

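The box stands upright and free on the bench, with its lip at top crop (220,147) and its tongue at (217,215). I'll measure where it actually is before regripping.

```bash
python3 - <<'E'
from h import *
t=cv2.imread("pics/top_placed.png");s=cv2.imread("pics/scene_placed.png")
for n,im,(x0,y0,x1,y1),vmin in(("top",t,(274,176,306,200),140),("scene",s,(335,190,364,216),190)):
    h=cv2.cvtColor(im,cv2.COLOR_BGR2HSV);m=np.zeros(h.shape[:2],np.uint8)
    m[y0:y1,x0:x1]=(h[y0:y1,x0:x1,1]<50)&(h[y0:y1,x0:x1,2]>vmin)
    c,b,r=rect(m);W=onz(n,c,.060);print(n,c.mean(0),cv2.minAreaRect((W[:,:2]*1000).astype(np.float32)),W.mean(0))
L=np.array([.503,.095,0.06])+Rz(YS)@[.051,0,0];print("expected",L)
# expected tongue front corners / lip corners projected
O=np.array([.503,.095,0])
P=[O+Rz(YS)@np.array(v) for v in([-.058,-.015,.054],[-.058,.015,.054],[.067,-.028,.06],[.067,.028,.06],[-.035,.055,.06],[-.035,-.055,.06])]
for n,im in(("top",t),("scene",s)):
    q=proj(n,P);print(n,q)
    o=q.mean(0)-[40,30];o=o.astype(int)
    c=cv2.resize(im[o[1]:o[1]+60,o[0]:o[0]+80],None,fx=5,fy=5,interpolation=cv2.INTER_NEAREST)
    for p in q: cv2.drawMarker(c,tuple(int(v) for v in ((p-o+.5)*5)),(0,0,255),0,10)
    globals()[n+"c"]=c
cv2.imwrite("pics/chk.png",np.hstack([topc,scenec]))
E
```

```text
top [289.95 188.45] ((553.2069702148438, 92.90382385253906), (57.78807067871094, 35.45661544799805), 85.52937316894531) [0.553  0.0927 0.06  ]
scene [349.1556 206.1556] ((553.7160034179688, 90.87004089355469), (54.59073257446289, 33.13397216796875), 86.6721420288086) [0.554  0.0909 0.06  ]
expected [0.5539 0.0916 0.06  ]
top [[292.9249 227.5328]
 [282.1799 226.8051]
 [300.7477 183.1293]
 [280.8274 181.8168]
 [268.2368 217.4698]
 [307.7643 220.1334]]
scene [[311.0856 196.8489]
 [317.233  190.7455]
 [349.1057 214.2724]
 [359.9758 202.0143]
 [332.2528 183.8603]
 [309.8413 206.5296]]
```

View pics/chk.png

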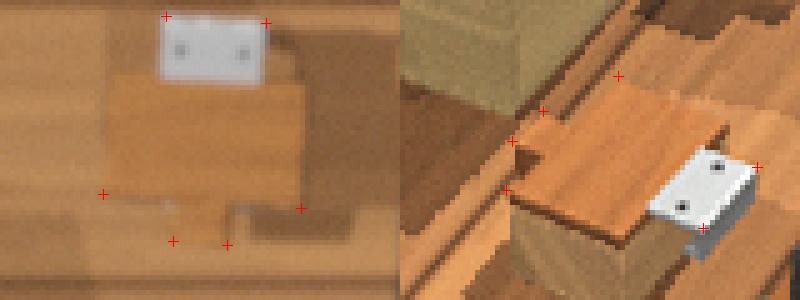

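The measured lip is within about 1 mm of where I put it, and both views agree. Next I'll grip the tongue, lift and tip the box, and check that every hooking waypoint is reachable.

```bash
cat >> h.py <<'E'
S=np.array([.669,.090,.150])
TOFF=np.array([-.106,0,-.0255])
def uh(a): return .005*np.cos(a)+.003*np.sin(a)
def vh(a): return .003*np.cos(a)+.005*np.sin(a)
def lip_uv(u,v,a):  # rail centre at (u,v) rel. lip in box frame -> lip in stand frame
    r=Ry(a)@np.array([u,0,v]); return np.array([-r[0],0,-.003-r[2]])
def tool(L,a,dS=np.zeros(3)):
    return S+dS+Rz(YS)@(L+Ry(a)@TOFF), Rz(YS)@Ry(a)@DOWN
E
python3 - <<'E'
from h import *
B=np.array([.503,.095,0]);R=Rz(YS)@DOWN
g=B+Rz(YS)@[-.055,0,0]
arm.move_to([g[0],g[1],.13],R)
arm.move_l([g[0],g[1],.0235],feed=.15); st("down")
arm.grip(.02); st("grip")
arm.move_l([g[0],g[1],.12],feed=.15); arm.sleep(.1);st("lift"); print(arm.current_torque())
a=.42
for v in(-.085,-.03,0): 
    p,r=tool(lip_uv(-.006,v,a),a); print(p,arm.solve_ik(p,r))
E
```

```text
down t 11.34 p [0.4487 0.0984 0.0242] F [ 0.0811  0.1568 -0.4393] w 0.0912
grip t 12.3 p [0.4481 0.0987 0.0235] F [-0.1319  0.3702 -0.3245] w 0.0298
lift t 13.19 p [0.4474 0.0986 0.1191] F [ 0.3459 -0.3408 -2.7339] w 0.03
[0.0404 0.1724 0.0255]
[0.6021 0.0945 0.2421] [  1.935   39.1828  56.4535   2.4886 108.3024 -83.9169]
[0.5797 0.096  0.1919] [  2.114   39.4447  63.9223   2.4774 100.5713 -84.0804]
[0.5675 0.0969 0.1645] [  2.2163  39.8841  67.6179   2.4925  96.4359 -84.162 ]
```

```bash
cat >> h.py <<'E'
def view(tag,cx=(390,205),w=150,h=112):
    im=arm.snapshot("scene")[:,:,::-1];cv2.imwrite(f"pics/scene_{tag}.png",im)
    x,y=cx[0]-w//2,cx[1]-h//2
    c=cv2.resize(im[y:y+h,x:x+w],None,fx=800/w,fy=800/w,interpolation=cv2.INTER_CUBIC)
    cv2.imwrite(f"pics/c_{tag}.png",c[:600])
E
python3 - <<'E'
from h import *
a=.42
p,r=tool(lip_uv(-.006,-.085,a),a)
arm.move_l([.46,.0975,.26],r,feed=.2)
arm.move_l(p,r,feed=.15); arm.sleep(.1); st("pre")
p,r=tool(lip_uv(-.006,-.045,a),a)
arm.move_l(p,r,feed=.1); arm.sleep(.1); st("pre2")
view("pre",cx=(385,185))
L=lip_uv(-.006,-.045,a)
f=lambda b:S+Rz(YS)@(L+Ry(a)@np.array(b))
print("pred lip outer top corners",proj("scene",[f([.016,-.028,.011]),f([.016,.028,.011])]),"leg bottom",proj("scene",[f([.016,-.028,-.011]),f([.016,.028,-.011])]))
print("rail rear top ends",proj("scene",[S+Rz(YS)@np.array([.005,s*.112,0]) for s in(-1,1)]))
E
```

```text
pre t 15.35 p [0.6016 0.0946 0.2425] F [ 0.2301  0.5523 -2.3831] w 0.0299
pre2 t 16.0 p [0.5864 0.0956 0.2063] F [ 0.216   0.6721 -1.567 ] w 0.0301
pred lip outer top corners [[404.8467 192.1703]
 [415.1979 179.2134]] leg bottom [[400.6353 197.5943]
 [410.9858 184.6446]]
rail rear top ends [[371.9149 220.3289]
 [414.0847 169.1075]]
```

View pics/c_pre.png

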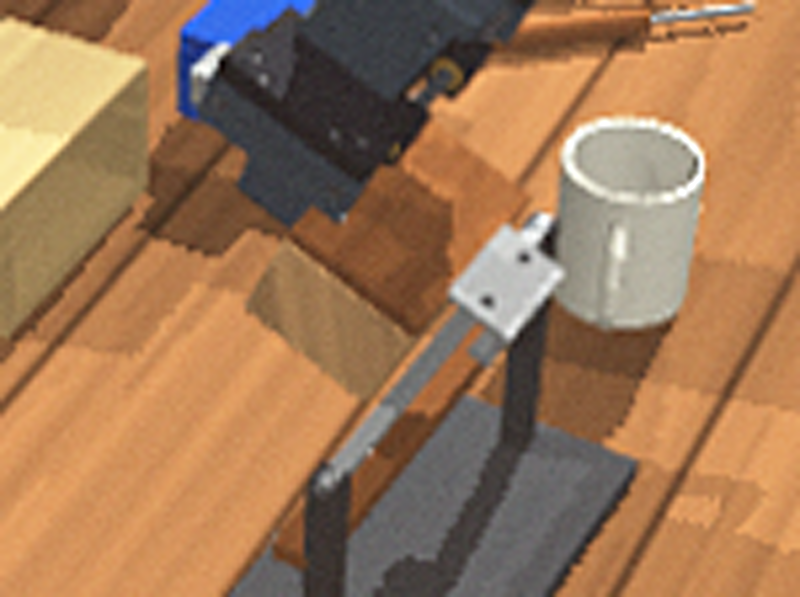

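The crop shows the box tipped up at (400,270). The lip's outer corners are at (508,338) and (563,268), against predicted (506,337) and (561,268), so the tilt in the grip is right. The rail's far end also matches. Next I'll descend over the rail until the flange touches it.

```bash
python3 - <<'E'
from h import *
a=.42
go=lambda u,v,feed: arm.move_l(*tool(lip_uv(u,v,a),a),feed=feed)
go(-.006,-.012,.08); arm.sleep(.15); f0=np.array(arm.current_force()); print("f0",f0)
v=-.012
while v<.006:
    v+=.001; go(-.006,v,.03); f=np.array(arm.current_force())-f0
    print(round(v,4),f)
    if np.linalg.norm(f)>3: break
arm.sleep(.1); st("contact"); print(np.array(arm.current_force())-f0)
view("contact",cx=(385,185))
E
```

```text
f0 [ 0.0608  0.9735 -2.1149]
-0.011 [-0.8092 -1.5644  0.0304]
-0.01 [-0.5072 -1.2767 -0.9108]
-0.009 [-0.3181 -0.4034  0.2055]
-0.008 [-0.3901 -0.9287 -0.0933]
-0.007 [-1.0113 -1.2388  0.083 ]
-0.006 [ 0.6449 -0.4562  0.7026]
-0.005 [ 0.8181 -0.7734  0.0839]
-0.004 [-1.1531 -0.4286 -0.0966]
-0.003 [-0.3532 -0.9716  0.5189]
-0.002 [ 0.821  -0.7715  0.5234]
-0.001 [-1.0013  0.311  -0.7635]
0.0 [-1.103  -2.1315 -0.5963]
0.001 [-0.7974  0.0234  0.3078]
0.002 [ 0.2127 -0.6188  0.407 ]
0.003 [-0.4969 -0.4518 -0.6797]
0.004 [ 0.5909 -0.3512  3.3957]
contact t 20.86 p [0.5661 0.097  0.161 ] F [ 0.8016 -0.7058  0.9904] w 0.0301
[ 0.7408 -1.6793  3.1053]
```

View pics/c_contact.png

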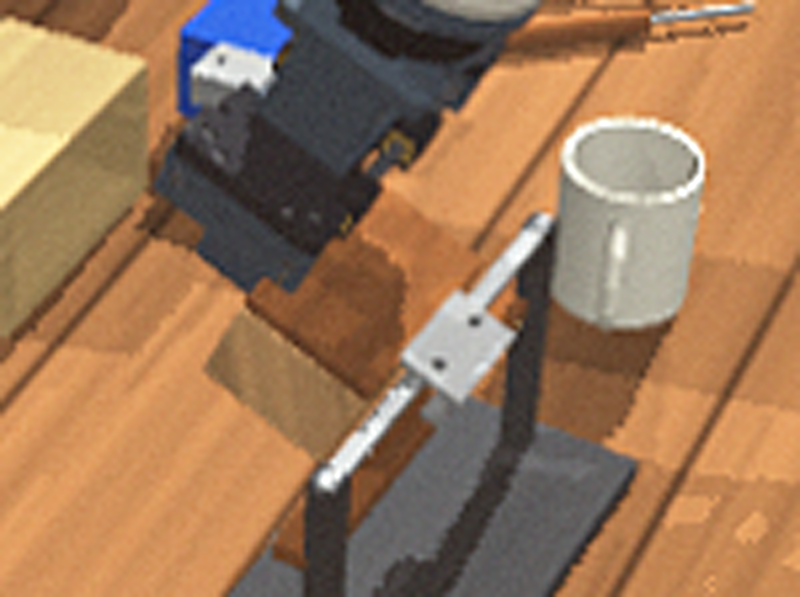

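The lip is over the rail at crop (460,345). The flange touched at v≈3.5 mm, where 2.2 was expected, so there is a 1.3 mm offset. I'll back off 1.5 mm and draw the box forward until the leg meets the rail.

```bash
python3 - <<'E'
from h import *
a=.42; v=.0022
go=lambda u,v,feed: arm.move_l(*tool(lip_uv(u,v,a),a),feed=feed)
go(-.006,v,.03); arm.sleep(.15); f0=np.mean([arm.current_force() for _ in range(3)],0); print("f0",f0)
u=-.006
while u<.012:
    u+=.001; go(u,v,.03); f=np.array(arm.current_force())-f0
    print(round(u,4),f)
    if np.linalg.norm(f)>3.5: break
arm.sleep(.1); st("contact"); print(np.array(arm.current_force())-f0)
view("fwd",cx=(385,185))
E
```

```text
f0 [-0.3511 -0.2194 -2.3629]
-0.005 [-0.0246  0.4964  0.2023]
-0.004 [1.2725 0.3824 0.9933]
-0.003 [-0.0206  1.0095  0.2073]
-0.002 [0.4834 0.2812 0.4012]
-0.001 [ 1.0831 -0.0944 -0.0359]
0.0 [-0.0114  0.357  -0.6775]
0.001 [ 0.7556 -0.3388 -0.1691]
0.002 [0.7398 0.5726 0.0225]
0.003 [ 0.1683 -0.3759  0.0643]
0.004 [-0.3804  0.1976  0.4763]
0.005 [0.2013 0.6144 0.0204]
0.006 [ 0.4866 -0.2986 -0.1038]
0.007 [ 1.7715  0.0683 -1.2273]
0.008 [ 7.7421  0.3236 -5.0279]
contact t 24.91 p [0.5547 0.0977 0.168 ] F [ 6.7507 -1.3674 -6.8247] w 0.0297
[ 7.1018 -1.148  -4.4618]
```

View pics/c_fwd.png

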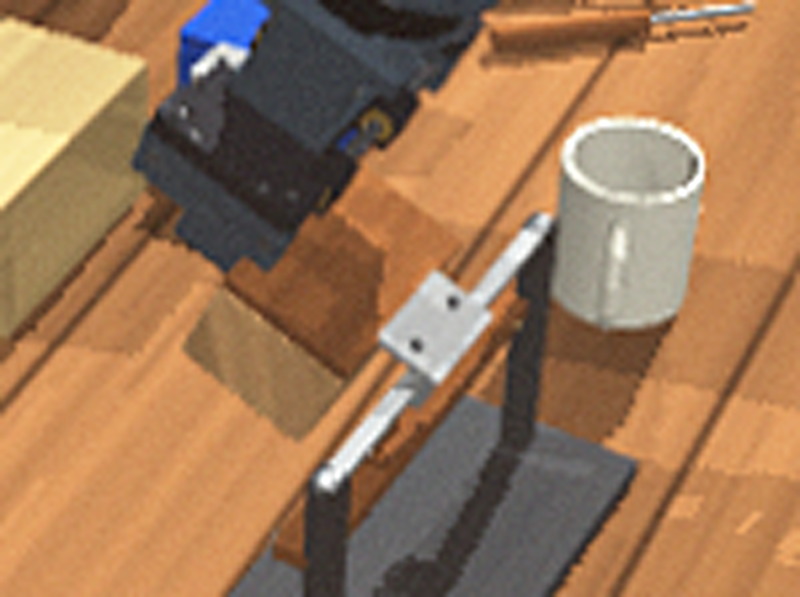

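The leg met the rail at u≈6.8 mm against the expected 6.2. The lip is hooked, at crop (435,325). Both contacts put the true rail about 1 mm from my estimate, at (−1.1, −0.9) mm. I'll apply that and swing the box down in small steps, watching the force.

```bash
cat >> h.py <<'E'
DS=Rz(YS)@np.array([-.0011,0,-.0009])
def swing(a,c): return tool(lip_uv(.012-uh(a)-c,.007-vh(a)-c,a),a,DS)
E
python3 - <<'E'
from h import *
c=.0008
arm.move_l(*swing(.42,c),feed=.03); arm.sleep(.1); st("start"); f0=np.array(arm.current_force())
for a in np.linspace(.42,.06,9)[1:]:
    arm.move_l(*swing(a,c),feed=.05); f=np.array(arm.current_force()); print(round(a,3),f)
    if np.linalg.norm(f-f0)>12: print("stop");break
arm.sleep(.1); st("end"); print(arm.current_torque())
view("swung",cx=(385,185))
E
```

```text
start t 25.31 p [0.5552 0.0977 0.167 ] F [ 0.3886 -0.3622 -2.649 ] w 0.0298
0.375 [-0.5808 -0.422  -1.6546]
0.33 [-0.3183 -0.7446 -2.1871]
0.285 [-0.189  -0.6617 -2.718 ]
0.24 [ 0.4286  0.0977 -2.5097]
0.195 [ 0.1283  0.1096 -2.9784]
0.15 [ 0.2209 -0.3822 -1.6829]
0.105 [ 0.1948  0.2081 -1.6505]
0.06 [-0.1424  0.413  -0.669 ]
end t 27.48 p [0.5548 0.0977 0.1247] F [ 0.4724 -0.2583 -1.6669] w 0.0297
[0.0355 0.0372 0.0367]
```

View pics/c_swung.png

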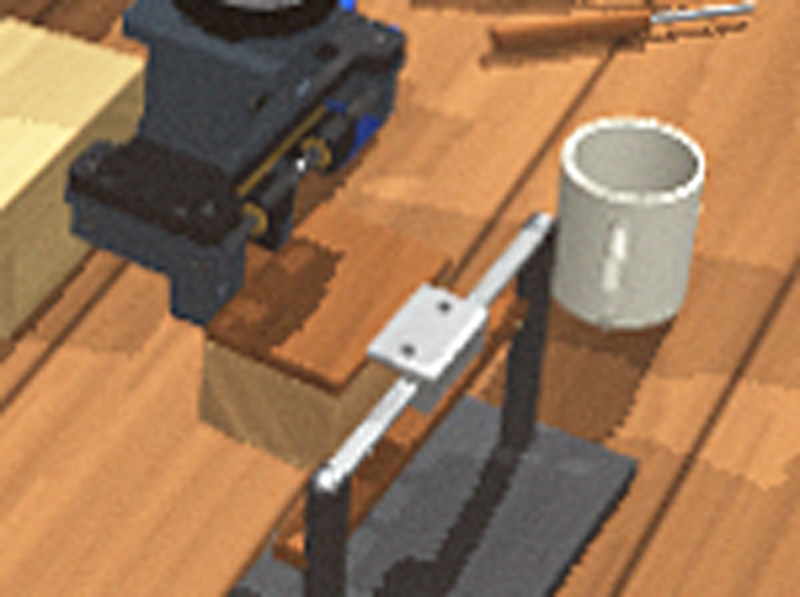

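It swung freely, with the lip on the rail at crop (430,335) and the box nearly level. I'll finish the last few hundredths of a radian gently and settle it onto the rail and stop.

```bash
python3 - <<'E'
from h import *
f0=np.array(arm.current_force())
for a,c in((.045,.0007),(.03,.0006),(.02,.0005),(.01,.0004),(.0,.0003),(0,0)):
    arm.move_l(*tool(lip_uv(.012-uh(a)-.0005,.007-vh(a)-c,a),a,DS),feed=.03); f=np.array(arm.current_force()); print(a,c,f,arm.current_torque())
    if np.linalg.norm(f-f0)>6: print("stop");break
st("end"); view("level",cx=(385,185))
E
```

```text
0.045 0.0007 [ 0.0677 -0.4432  0.1207] [-0.0187 -0.0688 -0.0077]
0.03 0.0006 [-0.3715  0.7464 -0.4035] [ 0.0424 -0.0347  0.0367]
0.02 0.0005 [-0.4602  0.4592 -0.2988] [-0.0337 -0.1375 -0.013 ]
0.01 0.0004 [-2.1532  0.4016  1.3193] [-0.0691 -0.0278  0.1273]
0.0 0.0003 [-3.8897 -2.603   9.7467] [-0.4722  0.6251  0.2263]
stop
end t 28.77 p [0.5555 0.0974 0.1173] F [-3.8897 -2.603   9.7467] w 0.0296
```

View pics/c_level.png

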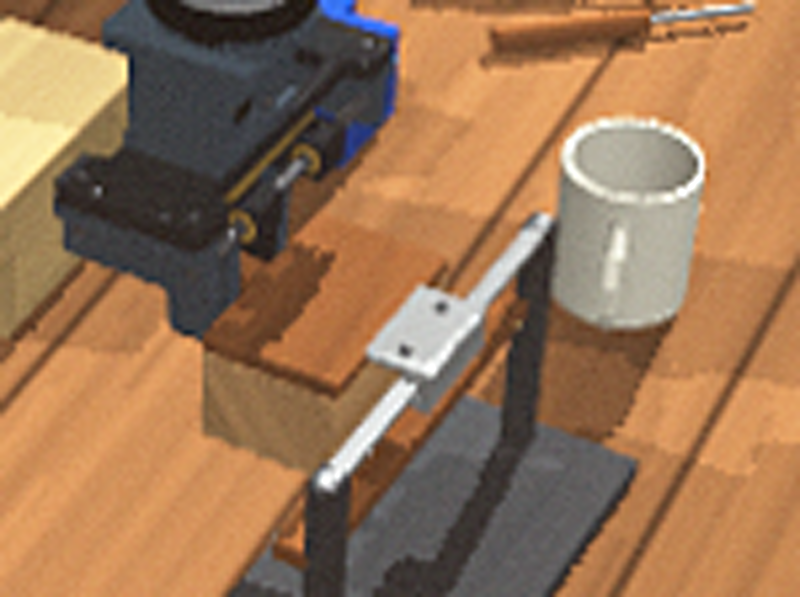

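The box is level and now firmly against the stop (about 10 N upward reaction). I'll release it, retreat straight up and check.

```bash
python3 - <<'E'
from h import *
arm.grip(.091); arm.sleep(.1); st("open")
p=np.array(arm.current_ee_pos())
arm.move_l(p+[0,0,.12],feed=.15); 
arm.move_to([.40,-.12,.27],DOWN);arm.sleep(.2); st()
view("done",cx=(385,190)); im=arm.snapshot("top")[:,:,::-1];cv2.imwrite("pics/top_done.png",im)
s=cv2.imread("pics/scene_done.png")
for n,I,(x0,y0,x1,y1),vm in(("scene",s,(376,178,404,204),195),):
    h=cv2.cvtColor(I,cv2.COLOR_BGR2HSV);print(0)
S2=S+DS;L=np.array([-.007,0,-.007])
f=lambda b:S2+Rz(YS)@(L+np.array(b))
P=[f([.016,-.028,.011]),f([.016,.028,.011]),f([-.086,-.055,.011]),f([-.016,-.055,-.049]),f([-.086,-.055,-.049])]
for n,I in(("scene",s),("top",im)):
    q=proj(n,P); print(n,q)
    o=(q.mean(0)-[40,36]).astype(int); c=cv2.resize(I[o[1]:o[1]+72,o[0]:o[0]+80],None,fx=5,fy=5,interpolation=cv2.INTER_NEAREST)
    for p in q: cv2.drawMarker(c,tuple(int(v) for v in((p-o+.5)*5)),(0,0,255),0,9)
    globals()[n]=c
cv2.imwrite("pics/done_chk.png",np.hstack([scene,top]))
E
```

```text
open t 29.95 p [0.5557 0.0977 0.1169] F [ 0.013  -0.0645 -0.4201] w 0.0909
 t 32.15 p [ 0.4006 -0.1195  0.2698] F [-1.05   -0.084  -0.4802] w 0.091
0
scene [[390.1356 199.0856]
 [400.6366 186.3018]
 [346.9351 191.0286]
 [371.6358 219.7651]
 [346.7029 209.7995]]
top [[299.1901 136.9185]
 [277.6535 135.5392]
 [306.7688 176.4344]
 [309.5945 154.8049]
 [307.7703 180.0694]]
```

View pics/done_chk.png

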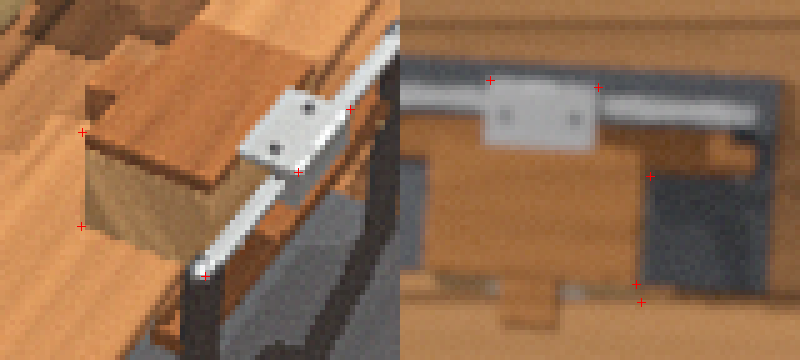

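View pics/top_done.png

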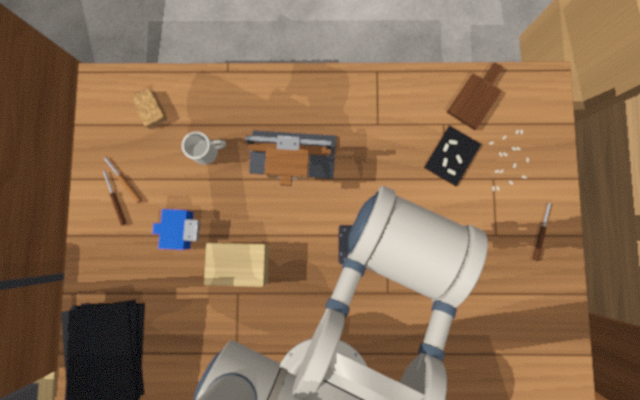

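The box hangs on the rail. The lip corners are within about 1 px of their predicted home, at crop (298,172) and (350,108) in the scene half and (490,80) and (598,87) in the top half. The box's front edge is within 4 crop px, under 1 px in the picture, so it is level. The mug (200,148) and the panel (453,155) haven't moved. The arm hides the tub here, but it passed well above it.

```bash
python3 - <<'E'
from h import *
s=arm.snapshot("scene")[:,:,::-1].astype(int);a=cv2.imread("pics/scene_done.png").astype(int);o=cv2.imread("pics/scene0.png").astype(int)
print("box region change",abs(s-a)[170:230,335:410].mean()); print("tub region change vs start",abs(s-o)[240:292,190:245].mean(),"mug",abs(s-o)[148:192,412:446].mean(),"panel",abs(s-o)[340:400,245:330].mean())
st(); arm.sign_off()
E
```

```text
box region change 3.112962962962963
tub region change vs start 17.978321678321677 mug 12.401737967914439 panel 3.370457516339869
 t 32.3 p [ 0.4003 -0.1197  0.2699] F [-0.2122 -0.3809  0.307 ] w 0.091
the job is handed in; nothing more can be done
```

```bash
python3 - <<'E'
import cv2,numpy as np
f=lambda n:cv2.resize(cv2.imread(n)[140:300,180:450],(400,237))
cv2.imwrite("pics/cmp.png",np.hstack([f("pics/scene0.png"),f("pics/scene_done.png")]))
E
```

```text
(no output)
```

View pics/cmp.png

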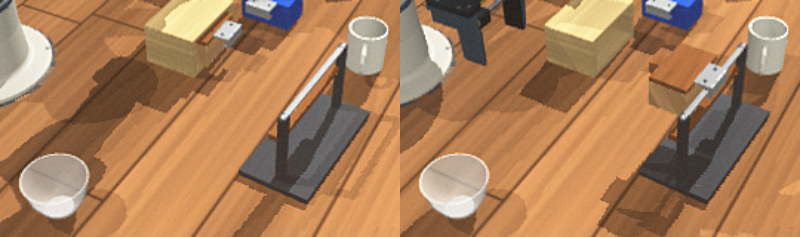

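The box hangs on the stand's rail, level with its back against the stop board, and the job is handed in at about 32 s of the 67 s allowed. No verdict is reported.

- **What I did:** I pulled the box out of the pigeonhole by its lip, stood it on the bench and let go. I then regripped it by the tongue and tipped its front up 0.42 rad. I hooked the lip over and under the rail by touch, swung it down onto the stop, released it and backed off.
- **Last checks:** The lip corners were within about 1 px (roughly 2 mm) of their predicted home in both views, and the box looked level. The gripper was open and clear, with only sensor noise on the force reading.
- **Disagreements:**
  - My camera estimate of the rail was about 1 mm off from where the contacts put it (−1.1 mm front to back, −0.9 mm in height), so I corrected for that before the swing.
  - The final check against the starting picture showed brightness changes around the tub and mug. Side by side, after handing in, both were in the same place, so I put the changes down to moving shadows. The panel's region hardly changed.

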